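Tip the wooden case onto its feet

TASK

The wooden instrument case has been left standing on its end on the cork mat. Push it over, without lifting it off the mat, so that it comes to lie at rest on its four rubber feet with the lid up and all four feet on the mat, ready to be opened. Leave the bottle, the candle and the jar around the mat standing where they are.

Things in the scene. Friction and masses are not known exactly. Their poses are not given: they have to be found in the camera images.
- case: closed wooden case on its end, a box 180 mm tall (z), 130 mm wide (y), 90 mm thick (x), about 0.6 kg. Origin: centre of the end it stands on, z up at the start. +x side: base with four black rubber feet standing out 8 mm more; -x side: flat lid of paler wood. +y side: wire handle (z 51 to 129 mm, standing out 22 mm) and two catches. It lies as wanted when its x axis points straight down.
- lid (a point): centre of the flat lid face (case frame: x -45, y 0, z 90 mm). Pushed high on the lid, the case tips about its lower edge on the feet side without sliding; it passes its balance at 27 degrees (some 65 mm of push at 140 to 150 mm above the mat), then falls by itself. Its upper corner rises to 206 mm above the table on the way.
- case_mid (a point): centre of the case (case frame: z 90 mm) and nearly its centre of mass; 95 mm above the table when it stands, 58 mm when it lies on its feet
- mat: flat cork mat fixed to the table, 360 mm (its x) by 240 mm (its y), 5 mm thick. Origin: centre of its underside, z up. The case stands on the mat about 80 mm to the -x side of its middle, the feet facing roughly the mat's +x.
- foot1 (a point): centre of the outer face of one rubber foot (20 mm across, 8 mm high). In the case's frame it is at x 53, y -45, z 25 mm
- foot2 (a point): centre of the outer face of one rubber foot (20 mm across, 8 mm high). In the case's frame it is at x 53, y 45, z 25 mm
- foot3 (a point): centre of the outer face of one rubber foot (20 mm across, 8 mm high). In the case's frame it is at x 53, y -45, z 155 mm
- foot4 (a point): centre of the outer face of one rubber foot (20 mm across, 8 mm high). In the case's frame it is at x 53, y 45, z 155 mm
- icing_bottle: bystander: white squeeze bottle with a pointed nozzle and a green band, 54 mm across, 130 mm tall, standing loose on the table beside the mat. Origin: centre of its underside, z up.
- candle: bystander: pinkish candle in a glass with a white paper band, 72 mm across, 85 mm tall, standing loose on the table beside the mat. Origin: centre of its underside, z up.
- sprinkles: bystander: small jar with a white lid, 52 mm across, 75 mm tall, standing loose on the table beside the mat. Origin: centre of its underside, z up.
Things that resemble listed ones, but are neither listed nor needed, are in the scene too. There is more than one size of the case; the job needs the largest.

How it is judged:
At the end, for the whole second after the job is handed in: The case lies at rest on its four feet, lid up (its x axis within 0.1 rad of straight down, its centre less than 70 mm above the table), with the centres of all four feet over the mat (at least 2 mm inside its edges) (angle between case's own x axis and vertical above 3.04 rad and height (world z) of case_mid below 0.07 m and x of foot1 in the frame of mat between -0.178 and 0.178 m and y of foot1 in the frame of mat between -0.118 and 0.118 m and x of foot2 in the frame of mat between -0.178 and 0.178 m and y of foot2 in the frame of mat between -0.118 and 0.118 m and x of foot3 in the frame of mat between -0.178 and 0.178 m and y of foot3 in the frame of mat between -0.118 and 0.118 m and x of foot4 in the frame of mat between -0.178 and 0.178 m and y of foot4 in the frame of mat between -0.118 and 0.118 m and linear speed of case below 0.02 m/s and angular speed of case below 0.1 rad/s); the robot touches nothing.
It fails at once if the case is lifted off the mat (its centre rises above 130 mm; tipping alone raises it to about 106 mm) (height (world z) of case_mid above 0.13 m).
It fails at once if the icing bottle is moved by more than 25 mm or tipped by more than 0.4 rad (distance of icing_bottle from where it was at the start of the episode above 0.025 m or angle between icing_bottle's own z axis and vertical above 0.4 rad).
It fails at once if the candle is moved by more than 25 mm or tipped by more than 0.4 rad (distance of candle from where it was at the start of the episode above 0.025 m or angle between candle's own z axis and vertical above 0.4 rad).
It fails at once if the sprinkles is moved by more than 25 mm or tipped by more than 0.4 rad (distance of sprinkles from where it was at the start of the episode above 0.025 m or angle between sprinkles's own z axis and vertical above 0.4 rad).
It also fails if it takes over 32 s, if anything falls off the work surface, if the arm or the gripper's body presses on something with over 40 N, if the wrist force passes 120 N, or if a joint passes its speed limit or range.

ROBOT

A 7-joint arm with a two-finger parallel gripper is mounted at the origin on the work surface. World frame = base frame: x ahead of the robot, y to its left, z up, the work surface at z = 0. Lengths are in m, angles in rad, forces in N, time in s.
With the tool pointing down it reaches from about 0.4 to 0.9 m from the base axis. Payload 5.6 kg.
Tool frame: the origin (TCP) lies on the centre line of the jaws, within the pads' length; the fingertips stand 22 mm ahead of it and the grasp point (between the pads) lies 3 mm ahead of it; z points along the fingers, y is the line along which they close (so a half turn about z gives the same grasp; the last joint's range is limited). The gripper opens to 92 mm and grips with 3 to 60 N. Pads are 20 mm wide; open, the fingers measure 128 mm over their backs; the gripper's body (75 mm by 189 mm) begins 69 mm behind the grasp point.
Start: joints at [-1.334, 0.468, -0.012, 1.603, 0.006, 1.071, -0.056], TCP at [0.18, 0.625, 0.237] pointing down, gripper open.
Joint ranges: [-2.53, 2.53], [-0.31, 2.02], [-1.57, 1.55], [0.28, 2.44], [-1.29, 4.43], [0.15, 1.84], [-2.92, 2.92]. Speed limits (rad/s): [2.57, 2.57, 3.14, 3.14, 3.14, 3.14, 3.14].

INTERFACE

Orientations are given as a unit quaternion [w, x, y, z].
In Python, from plant import arm, vision gives the robot as it stands.
- The arm moves only by the tool step_arm, never from a script. Its argument "steps" is a list of rows, each a list of 3 entries, a list of its own where there are three numbers: the shift along the tool's x, y, z in mm, then the turn about the tool's z in rad, then the closure, from 0 (fully open) to 1 (shut). A call has 1 to 20 rows; each row shifts and turns the commanded pose from where the row before left it, along the tool's axes as they then stand; what a row does not reach is not made up. A row lasts 1/8 s, in which the tool goes at most 62.5 mm and 10.7 degrees, less where a joint would pass 70% of its speed; a pose out of reach is approached as far as the arm can. A call with a gripper value outside its range is refused whole. The fingers move at their own pace and stop on an object; the grip force is fixed at half the most. Time passes only in rows, so rows that do not move let the fingers close. It gives the time, the measured TCP pose, the force, the opening and the grip force at its end, in the units of the state.
- arm.observe(): the state, without advancing time (a new reading comes with each control period).
- vision.capture(name): name is "scene" or "top"; returns a dict with "frame" (384x512x3 uint8, red, green, blue), "intrinsics" (3x3 intrinsics, pixels), "extrinsics" (4x4, takes a point from world to camera coordinates). Camera axes: x right, y down, z forward; pixel columns grow to the right and rows downward; lengths in m; the calibration is good to about 2 mm. A picture is of the moment at which its call begins. There is no depth.
- arm.close_job(): hands the job in; it is judged then, once.
The state is a dict: "time_s": time; "joint_pos": joint angles; "qd": joint speeds; "joint_torque": joint torques, N m; "tool_pos": TCP position; "tool_rot": TCP orientation; "force": force on the tool from outside, world axes, zero at the start; "moment": the same for the moment, N m; "gripper_width": opening from 0.0 (shut) to 1.0 (fully open); "finger_force": force on a finger pad.
Only numpy, scipy, OpenCV 4.12 (cv2) and the standard library are available. Lean on these libraries where they do the work, as an engineer would, in place of code of your own. Each camera call takes 0.05 s, during which the arm holds its last target. There are 200 camera calls.

## Working session

There is one attempt and no reset: what is moved stays moved. The work goes in short steps, Python scripts to look and compute and a tool call to move; the robot and the scene stay as the last step left them, time stands still between calls to the robot, and variables do not carry over. Pictures are saved under pics/ and viewed, at most 10 in all, crops included, and the job is handed in when it is done.

Besides the shell and the picture viewer there is one more tool, called after "Request:" as name(argument=value, ...) on one line, values as JSON. step_arm: Moves the arm, as the interface text tells. Its arguments: {"type":"object","properties":{"steps":{"type":"array"}},"required":["steps"]}

```bash
mkdir -p pics; cat > h.py <<'E'
from plant import arm, vision
import numpy as np, cv2, pickle
def cap(n,out):
    d=vision.capture(n); cv2.imwrite(f'pics/{out}.png',d['frame'][:,:,::-1])
    pickle.dump({k:np.array(v) for k,v in d.items()},open(f'pics/{out}.pkl','wb'))
def ray(out,uv,z):
    d=pickle.load(open(f'pics/{out}.pkl','rb'));E=d['extrinsics'];R=E[:3,:3];t=E[:3,3]
    c=-R.T@t; v=R.T@np.linalg.inv(d['intrinsics'])@np.array([uv[0],uv[1],1.])
    return c+v*(z-c[2])/v[2]
def proj(out,p):
    d=pickle.load(open(f'pics/{out}.pkl','rb'));E=d['extrinsics']
    q=d['intrinsics']@(E[:3,:3]@np.array(p)+E[:3,3]); return q[:2]/q[2]
E
python3 - <<'E'
from h import *
cap('top','top0');cap('scene','scene0');print(arm.observe())
E
```

```text
{'time_s': 0.1, 'joint_pos': array([-1.33399384,  0.4682729 , -0.01161715,  1.60351062,  0.00601696,
        1.0714123 , -0.05629413]), 'qd': array([ 0.00097207, -0.00269025,  0.00084263, -0.00233092,  0.00026117,
        0.00183272,  0.00214381]), 'joint_torque': array([ 3.43885722e-04, -5.21649384e+01, -1.28772156e-02, -2.44366425e+01,
       -5.68924507e-02,  1.41899631e-02,  4.20792105e-05]), 'tool_pos': array([0.17943234, 0.62423923, 0.23575477]), 'tool_rot': array([-4.83826512e-05,  1.39463976e-01,  9.90226835e-01, -7.82926755e-04]), 'force': array([0.04563647, 0.51358572, 0.01185325]), 'moment': array([-0.02233594,  0.01660124, -0.03138058]), 'finger_force': 0.0, 'gripper_width': 1.001210138543386}
```

View pics/top0.png

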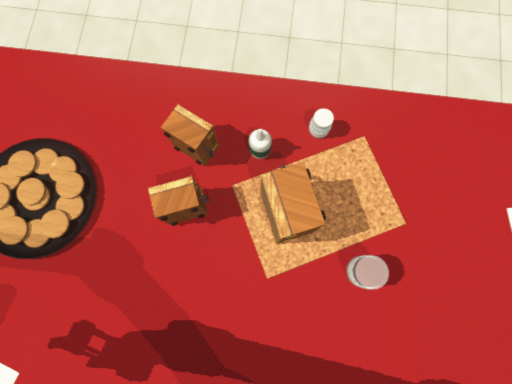

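View pics/scene0.png

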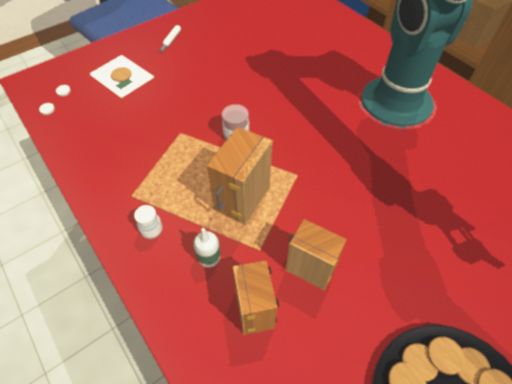

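The case is on the mat at about (297,200) in the top view. Its pale lid side faces left and its feet face right. The bottle is at (260,143), the jar at (321,123) and the candle at (369,272). Two smaller cases stand to the left at (190,135) and (180,200).

```bash
python3 - <<'E'
from h import *
for uv in [(234,187),(365,139),(405,221),(268,272)]: print('mat',ray('top0',uv,.005).round(3))
for n,uv,z in [('bot base',(261,155),0),('botmid',(260,141),.1),('jar',(323,117),.075),('candle',(374,272),.085),('small1',(190,132),.13),('small2',(177,200),.13)]: print(n,ray('top0',uv,z).round(3))
im=cv2.imread('pics/top0.png')[120:290,140:410]; cv2.imwrite('pics/c0.png',cv2.resize(im,None,fx=2.95,fy=2.95,interpolation=cv2.INTER_CUBIC))
E
```

```text
mat [0.635 0.143 0.005]
mat [ 0.801 -0.17   0.005]
mat [ 0.604 -0.279  0.005]
mat [0.443 0.035 0.005]
bot base [0.727 0.087 0.   ]
botmid [0.728 0.09  0.1  ]
jar [ 0.815 -0.05   0.075]
candle [ 0.473 -0.186  0.085]
small1 [0.719 0.243 0.13 ]
small2 [0.567 0.245 0.13 ]
```

View pics/c0.png

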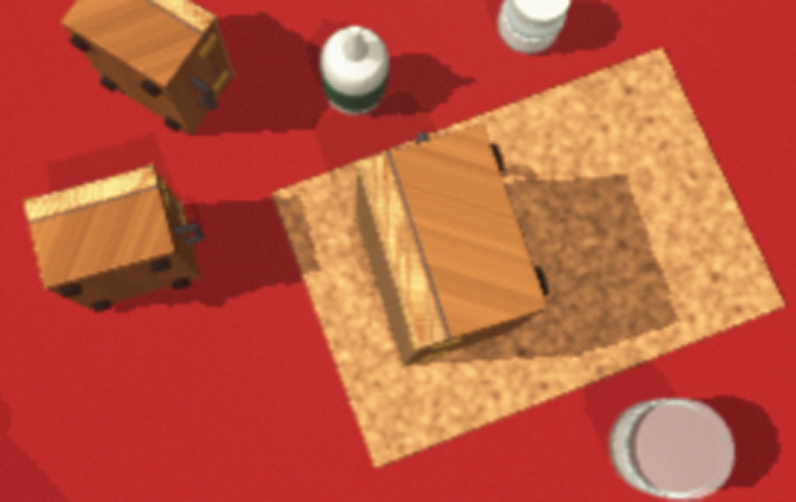

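```bash
python3 - <<'E'
from h import *
d=pickle.load(open('pics/top0.pkl','rb'));E=d['extrinsics'];print('cam',(-E[:3,:3].T@E[:3,3]).round(3))
f=lambda c,z:ray('top0',(c[0]/2.95+140,c[1]/2.95+120),z)[:2]
P={k:f(c,.185) for k,c in dict(A_lidtopleft=(388,150),B=(488,127),C=(545,308),D=(450,339)).items()}
Q={k:f(c,.185) for k,c in dict(L1=(358,170),L2=(406,360)).items()}
for k,v in {**P,**Q}.items(): print(k,v.round(3))
ps=list(P.values())
print([np.linalg.norm(ps[i]-ps[(i+1)%4]).round(3) for i in range(4)], np.linalg.norm(Q['L1']-P['B']),np.linalg.norm(Q['L2']-P['C']),np.linalg.norm(Q['L1']-Q['L2']))
for a,b in [('C','B'),('D','A_lidtopleft')]:
  v=P[b]-P[a]; print(np.degrees(np.arctan2(v[1],v[0])))
E
```

```text
cam [0.456 0.059 0.857]
A_lidtopleft [0.639 0.056]
B [ 0.663 -0.008]
C [ 0.547 -0.057]
D [0.52  0.002]
L1 [0.623 0.074]
L2 [0.503 0.028]
[np.float64(0.069), np.float64(0.126), np.float64(0.065), np.float64(0.131)] 0.09204686652657869 0.0959008123240217 0.1285340626010099
22.539923864753938
24.393642213157797
```

The case's +x axis points along about -67.7°. I'll turn the tool 0.9 rad and move to a standoff on the lid side.

Request:
step_arm(steps=[[[0, 0, 0], 0.18, 0.4], [[0, 0, 0], 0.18, 0.4], [[0, 0, 0], 0.18, 0.4], [[0, 0, 0], 0.18, 0.4], [[0, 0, 0], 0.18, 0.4], [[-40, 10, 0], 0, 0.4], [[-45, 10, 0], 0, 0.4], [[-45, 10, 0], 0, 0.4], [[-45, 10, 0], 0, 0.4], [[-45, 10, 0], 0, 0.4], [[-45, 10, 0], 0, 0.4], [[-45, 10, 0], 0, 0.4], [[-45, 10, 0], 0, 0.4], [[-45, 10, 0], 0, 0.4], [[-45, 10, 0], 0, 0.4], [[-45, 10, 0], 0, 0.4], [[-45, 10, 0], 0, 0.4], [[-45, 10, 0], 0, 0.4], [[-40, 10, 0], 0, 0.4], [[0, 0, 0], 0, 0.4]])

```text
time_s: 2.6
tool_pos: [0.5465, 0.1013, 0.2364]
tool_rot: [0.001, 0.559, 0.829, -0.001]
force: [-0.7, 0.5, -0.1]
gripper_width: 0.602
finger_force: 0.0
```

```bash
python3 - <<'E'
from h import *
cap('scene','scene1')
im=cv2.imread('pics/scene1.png')[60:360,100:400]; cv2.imwrite('pics/c1.png',cv2.resize(im,None,fx=2,fy=2))
E
```

```text
(no output)
```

View pics/c1.png

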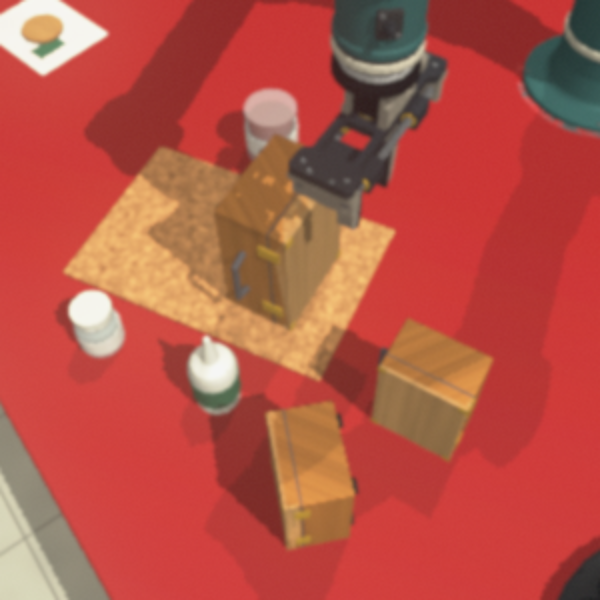

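The tool is level above the lid side, centred across the case, with about 44 mm of clearance. Next I'll descend and move close.

Request:
step_arm(steps=[[[0, 0, 25], 0, 0.4], [[0, 0, 25], 0, 0.4], [[0, 0, 24], 0, 0.4], [[-15, 0, 0], 0, 0.4], [[-10, 0, 0], 0, 0.4], [[-5, 0, 0], 0, 0.4], [[-5, 0, 0], 0, 0.4], [[-5, 0, 0], 0, 0.4], [[-5, 0, 0], 0, 0.4], [[-5, 0, 0], 0, 0.4], [[-5, 0, 0], 0, 0.4]])

```text
time_s: 4.03
tool_pos: [0.5662, 0.0553, 0.1629]
tool_rot: [-0.001, 0.556, 0.831, 0.001]
force: [-1.5, 5.3, 3.9]
gripper_width: 0.598
finger_force: 2.5
```

Request:
step_arm(steps=[[[-6, 0, 0], 0, 0.4], [[-6, 0, 0], 0, 0.4], [[-6, 0, 0], 0, 0.4], [[-6, 0, 0], 0, 0.4], [[-6, 0, 0], 0, 0.4], [[-6, 0, 0], 0, 0.4], [[-6, 0, 0], 0, 0.4]])

```text
time_s: 4.9
tool_pos: [0.5823, 0.0142, 0.1625]
tool_rot: [0.0, 0.557, 0.831, -0.0]
force: [-0.6, 0.1, 1.9]
gripper_width: 0.6
finger_force: 1.0
```

```bash
python3 - <<'E'
from h import *
cap('scene','scene2')
im=cv2.imread('pics/scene2.png')[60:360,100:400]; cv2.imwrite('pics/c2.png',cv2.resize(im,None,fx=2,fy=2))
E
```

```text
(no output)
```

View pics/c2.png

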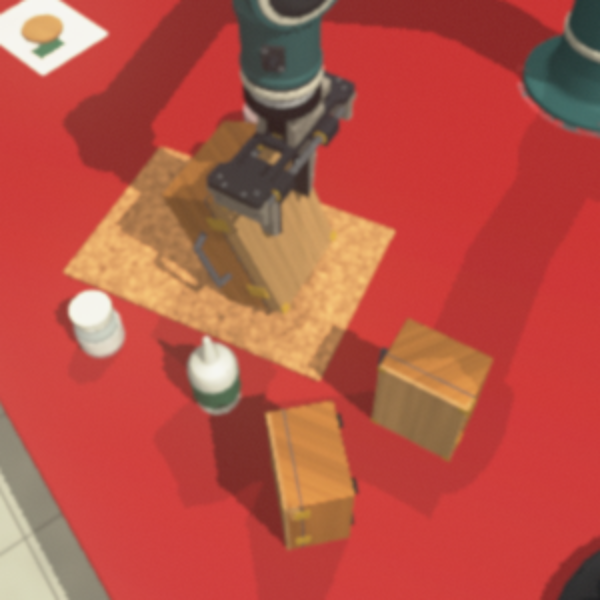

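The case is tipping about 20° without sliding or turning. I'll push it slowly past its balance point.

Request:
step_arm(steps=[[[-6, 0, 0], 0, 0.4], [[-6, 0, 0], 0, 0.4], [[-6, 0, 0], 0, 0.4], [[-6, 0, 0], 0, 0.4], [[-6, 0, 0], 0, 0.4], [[-6, 0, 0], 0, 0.4], [[0, 0, 0], 0, 0.4], [[0, 0, 0], 0, 0.4], [[0, 0, 0], 0, 0.4], [[0, 0, 0], 0, 0.4]])

```text
time_s: 6.2
tool_pos: [0.5959, -0.0179, 0.1626]
tool_rot: [-0.0, 0.556, 0.831, 0.0]
force: [0.2, -0.4, -0.4]
gripper_width: 0.6
finger_force: 0.0
```

```bash
python3 - <<'E'
from h import *
cap('scene','scene3')
im=cv2.imread('pics/scene3.png')[60:360,100:400]; cv2.imwrite('pics/c3.png',cv2.resize(im,None,fx=2,fy=2))
E
```

```text
(no output)
```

View pics/c3.png

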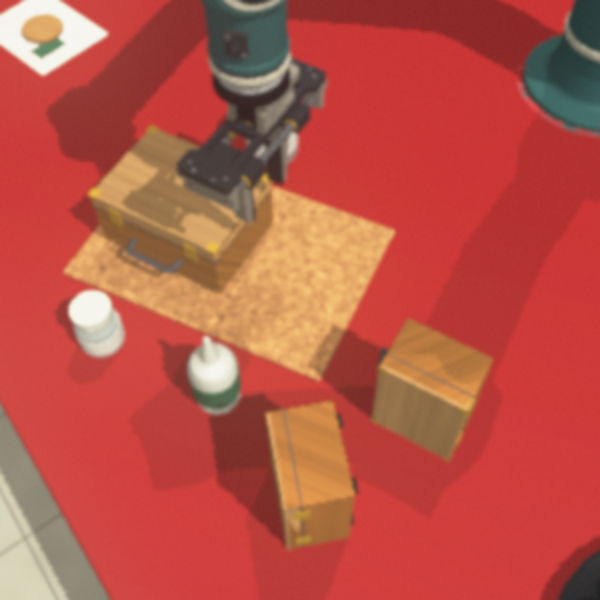

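The case has fallen and lies lid up on the mat. I'll retract upwards, then check the feet from above.

Request:
step_arm(steps=[[[0, 0, -30], 0, 0.4], [[0, 0, -40], 0, 0.4], [[20, 0, -20], 0, 0.4], [[45, 0, 0], 0, 0.4], [[45, 0, 0], 0, 0.4], [[45, 0, 0], 0, 0.4], [[45, 0, 0], 0, 0.4], [[45, 0, 0], 0, 0.4], [[45, 0, 0], 0, 0.4], [[45, 0, 0], 0, 0.4], [[20, 0, 0], 0, 0.4], [[0, 0, 0], 0, 0.4], [[0, 0, 0], 0, 0.4]])

```text
time_s: 7.88
tool_pos: [0.4617, 0.3081, 0.2526]
tool_rot: [0.0, 0.557, 0.83, -0.0]
force: [-0.1, 0.5, 0.7]
gripper_width: 0.602
finger_force: 0.0
```

```bash
python3 - <<'E'
from h import *
cap('top','top4')
im=cv2.imread('pics/top4.png')[90:300,220:480]; cv2.imwrite('pics/c4.png',cv2.resize(im,None,fx=2.5,fy=2.5,interpolation=cv2.INTER_CUBIC))
E
```

```text
(no output)
```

View pics/c4.png

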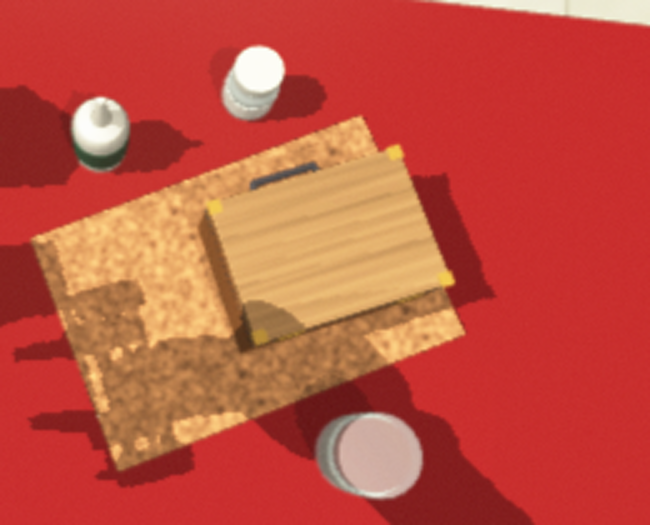

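The lid's corners in the crop are (209,205), (400,148), (453,283) and (257,343). The bystanders haven't moved.

```bash
python3 - <<'E'
from h import *
mc=[ray('top0',uv,.005) for uv in [(234,187),(365,139),(405,221),(268,272)]]
o=np.mean(mc,0)[:2]; x=(mc[1]-mc[0]+mc[2]-mc[3])[:2]; x/=np.linalg.norm(x); y=np.array([-x[1],x[0]])
c=[ray('top4',(a/2.5+220,b/2.5+90),.103)[:2] for a,b in [(209,205),(400,148),(453,283),(257,343)]]
C=np.array([[(p-o)@x,(p-o)@y] for p in c]); print(C.round(3))
ctr=C.mean(0); u=C[1]-C[0]+C[2]-C[3]; print(np.linalg.norm(u)/2); u/=np.linalg.norm(u); w=np.array([-u[1],u[0]])
for a in(-.065,.065):
  for b in(-.045,.045): print((ctr+a*u+b*w).round(3))
E
```

```text
[[-0.026  0.066]
 [ 0.154  0.056]
 [ 0.146 -0.072]
 [-0.033 -0.061]]
0.17945290852294554
[-0.007 -0.044]
[-0.002  0.046]
[ 0.123 -0.052]
[0.128 0.038]
```

All four feet are well inside the mat: the furthest is at x 0.128 (limit 0.178) and y within ±0.052 (limit 0.118). I'm handing it in.

```bash
python3 - <<'E'
from plant import arm
print(arm.close_job())
E
```

```text
the job is handed in; nothing more can be done
None
```

The case lies lid up on its four feet, all of them at least 50 mm inside the mat's edges by camera measurement; the bottle, candle and jar look unmoved, and the job is handed in (no verdict was returned).

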